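# Fold the keeper flap down and close the tool case

### The arm

A 6-joint arm with a two-finger parallel gripper is mounted at the origin on the work surface. World frame = base frame: x ahead of the robot, y to its left, z up, the work surface at z = 0. Lengths are in m, angles in rad, forces in N, time in s.
With the tool pointing down it reaches from about 0.35 to 0.925 m from the base axis. Payload 6.4 kg.
Tool frame: the origin (TCP) lies at the very end of the fingers, on their centre line; the grasp point (between the pads) lies 19 mm behind it (robot.grip_depth is the distance from the TCP to the grasp point, in m); z points along the fingers, y is the line along which they close (so a half turn about z gives the same grasp; the last joint's range is limited). The gripper opens to 85 mm and grips with 20 to 120 N. Pads are 22 mm wide; open, the fingers measure 114 mm over their backs; the gripper's body (76 mm by 85 mm) begins 54 mm behind the grasp point. The pads swing forward as they close: fully open they stand 13 mm farther back than shut.
Start: joints at [1.004, 0.245, 1.558, -0, 1.339, -0.174], TCP at [0.249, 0.601, 0.231] pointing down, gripper open.
Joint ranges: [-3.13, 3.13], [-1.02, 2.26], [0.13, 2.54], [-0.95, 4.09], [0.21, 2.88], [-2.74, 2.74]. Speed limits (rad/s): [2.57, 2.57, 3.14, 3.14, 3.14, 3.14].

### API

Orientations are given as [roll, pitch, yaw] about the fixed x, y, z axes, in that order (R = Rz(yaw) Ry(pitch) Rx(roll)).
In Python, from plant import robot, read_camera, recognise gives the robot as it stands.
- The arm moves only by the shell command python3 -m jog 'ROWS' [FORCE]. ROWS is JSON, a list of rows, each an object with "gripper": the finger opening in m, from 0 to 0.0854; "xyz": the shift along the tool's x, y, z in m, a list of three; "roll": the turn about the tool's z in rad. A call has 1 to 12 rows; each row shifts and turns the commanded pose from where the row before left it, along the tool's axes as they then stand; what a row does not reach is not made up. A row lasts 1/8 s, in which the tool goes at most 62.5 mm and 10.7 degrees, less where a joint would pass 70% of its speed; a pose out of reach is approached as far as the arm can. A call is refused whole if a number of a shift passes 0.0625 or a number of a turn 0.188, either way. A call with a gripper value outside its range is refused whole. The fingers move at their own pace and stop on an object; FORCE is the grip in N (left out, the last holds). Time passes only in rows, so rows that do not move let the fingers close. It gives the time, the measured TCP pose, the force, the opening and the grip force at its end, in the units of the state.
- robot.get_state(): the state, without advancing time (a new reading comes with each control period).
- read_camera(name): name is "scene" or "top"; returns a dict with "color" (384x512x3 uint8, red, green, blue), "camera_matrix" (3x3 intrinsics, pixels), "D" ([k1, k2, p1, p2, k3] as OpenCV has them; the pictures are not rectified), "eye" and "attitude" of the camera in the world. Camera axes: x right, y down, z forward; pixel columns grow to the right and rows downward; lengths in m; the calibration is good to about 2 mm. A picture is of the moment at which its call begins. There is no depth.
- robot.job_done(): hands the job in; it is judged then, once.
Trained networks look in a picture, given as the dict that the camera call returned (one of the last four; its "shot" number tells which), for a name from the list of things; names that differ only in an ending like _2 or _b are one class to them, and where a whole thing is asked for, a point or a joint stands for the part that bears it (a point fixed in the world has none). Each returns a list of dicts, best first, with "p" (0 to 1); they miss things now and then, are a little off and sometimes report something else, mostly with a low value. They report only what shows in the picture. A call takes as long as a camera call.
- recognise(target, picture): "location" ([x, y, z] in m, in the coordinates of the camera as it stood for that picture, good to about 4 mm: the middle of the surface that is visible of it).
The state is a dict: "time": time; "qpos": joint angles; "joint_velocities": joint speeds; "joint_torque": joint torques, N m; "tcp_pos": TCP position; "tcp_rot": TCP orientation; "ft_force": force on the tool from outside, world axes, zero at the start; "ft_torque": the same for the moment, N m; "finger_gap": opening from 0.0 (shut) to 1.0 (fully open); "grasp_force": force on a finger pad.
Only numpy, scipy, OpenCV 4.12 (cv2) and the standard library are available. Lean on these libraries where they do the work, as an engineer would, in place of code of your own. Each camera call takes 0.05 s, during which the arm holds its last target. There are 200 camera calls.

### The job

Put the gearbox fitter's tool case away: first fold the upright orange flap all the way down over the sockets while the lid is still open, then swing the dark green lid fully shut over it, pushing with the fingers only. Leave the spray can, oil filter, bearing and wrench where they are, and finish with the hand clear of everything.

Things in the scene. Friction and masses are not known exactly. Their poses are not given: they have to be found in the camera images.
- case: dark green open-topped tool case fixed to the bench, 200 (x) x 300 (y) x 85 mm (z), walls 6 mm; origin at the centre of its underside on the bench. Its own +x points to the wall that carries the lid hinge, its own y runs along both hinges, z up. The lid stands open at the +x wall, the orange flap stands at the -x wall. Sockets stand in black foam, their tops 52 mm above the bench, below the folded flap.
- lid (a joint): angle of the lid in rad: 0 fully shut, about 1.57 upright, 1.95 the stop, leaning outwards away from the case. It starts open between 1.6 and 1.85. The hinge is stiff: the lid stays at whatever angle it is left at, and must be pushed all the way (3 to 6 N near its free edge; less as it comes down).
- lid_hinge (a point): middle of the lid's hinge line, at the top of the case's +x wall: 100 mm along the case's own +x from its origin and 85.5 mm above the bench
- lid_edge (a point): middle of the lid's free edge, on its outer face (the top when shut). The lid is a flat dark green panel 200 mm from hinge to free edge, 300 mm along the hinge and 8 mm thick, lying on the case's rim when shut, its top then 93.5 mm above the bench. The underside is level with the hinge line when shut.
- flap (a joint): angle of the flap in rad: 0 folded fully down (level, inside the case), about 1.57 upright, 1.85 the stop, leaning outwards. It starts between 1.3 and 1.75. Its hinge is stiff: it stays where it is left and must be pushed all the way down (about 2 to 3 N near its free edge). A standing flap blocks the lid.
- flap_hinge (a point): middle of the flap's hinge line, inside the -x wall of the case: 87 mm along the case's own -x from its origin and 62 mm above the bench (23 mm below the rim)
- flap_edge (a point): middle of the flap's free edge, on its outer face (the top when folded). The flap is a flat orange panel 90 mm from hinge to free edge, 270 mm along the hinge and 6 mm thick; it folds towards the lid's side (the case's +x) and when down its top lies 68 mm above the bench, 17 mm below the rim.
- spray_can: blue spray can with a white band and a red cap, 56 mm across, 160 mm tall, standing loose; origin at the centre of its underside; leave it alone
- filter: white oil filter canister with a blue band and dark steel top, 72 mm across, 110 mm tall, standing loose; origin at the centre of its underside; leave it alone
- bearing: bare steel taper bearing, 68 mm across, 32 mm tall, lying loose; origin at the centre of its underside; leave it alone
- wrench: steel wrench 160 mm long lying loose on the bench; origin at the middle of its underside, x along it; leave it alone

How it is judged:
On the way, in this order (a step that is already met when the one before it is completed fails the run):
1. the flap is folded down while the lid is still open (value of joint flap below 0.07 rad and value of joint lid above 0.8 rad), for 0.2 s.
2. the lid is shut over the folded flap (value of joint lid below 0.045 rad and value of joint flap below 0.07 rad), for 0.2 s.
At the end, for the whole second after the job is handed in: the flap lies folded down (within 0.07 rad, 6 mm at its edge) and the lid rests shut over it (within 0.045 rad, 9 mm at its edge), at rest (all of step 2 and velocity of joint lid between -0.05 and 0.05 rad/s); the robot touches nothing.
It fails at once if the spray can is knocked, pushed more than 20 mm or lifted (distance of spray_can from where it was at the start of the episode above 0.02 m or angle between spray_can's own z axis and vertical above 0.35 rad).
It fails at once if the oil filter is knocked, pushed more than 20 mm or lifted (distance of filter from where it was at the start of the episode above 0.02 m or angle between filter's own z axis and vertical above 0.35 rad).
It fails at once if the bearing is knocked, pushed more than 20 mm or lifted (distance of bearing from where it was at the start of the episode above 0.02 m or angle between bearing's own z axis and vertical above 0.35 rad).
It fails at once if the wrench is knocked, pushed more than 20 mm or lifted (distance of wrench from where it was at the start of the episode above 0.02 m or angle between wrench's own z axis and vertical above 0.35 rad).
It also fails if it takes over 58 s, if anything falls off the work surface, if the arm or the gripper's body presses on something with over 40 N, if the wrist force passes 120 N, or if a joint passes its speed limit or range.

## Working session

There is one attempt and no reset: what is moved stays moved. The work goes in short steps, Python scripts to look and compute and a shell command to move; the robot and the scene stay as the last step left them, time stands still between calls to the robot, and variables do not carry over. Pictures are saved under pics/ and viewed, at most 10 in all, crops included, and the job is handed in when it is done.

```bash
mkdir -p pics; cat > h.py <<'E'
import numpy as np,cv2
from scipy.spatial.transform import Rotation as R
from plant import robot, read_camera, recognise
def att(a):
    a=np.array(a,float)
    return a if a.shape==(3,3) else (R.from_euler('xyz',a).as_matrix() if a.size==3 else R.from_quat(a).as_matrix())
def world(p,l): return att(p["attitude"])@np.array(l)+np.array(p["eye"])
def proj(p,W):
    A=att(p["attitude"]); c=(np.atleast_2d(W)-np.array(p["eye"]))@A
    return cv2.projectPoints(c,np.zeros(3),np.zeros(3),np.array(p["camera_matrix"]),np.array(p["D"],float))[0].reshape(-1,2)
def onz(p,px,z):
    u=cv2.undistortPoints(np.array([[px]],float),np.array(p["camera_matrix"]),np.array(p["D"],float)).ravel()
    d=att(p["attitude"])@np.array([u[0],u[1],1]); e=np.array(p["eye"]); return e+d*(z-e[2])/d[2]
def save(p,n): cv2.imwrite(n,cv2.cvtColor(p["color"],cv2.COLOR_RGB2BGR))
E
python3 - <<'E'
from h import *
np.set_printoptions(precision=3,suppress=True)
for n in("scene","top"):
    p=read_camera(n); save(p,f"pics/{n}0.png"); print(n,p["eye"],p["attitude"])
    for t in("case","lid","lid_hinge","lid_edge","flap","flap_hinge","flap_edge","spray_can","filter","bearing","wrench"):
        for d in recognise(t,p)[:1]:
            w=world(p,d["location"]); print(t,round(d["p"],2),w,proj(p,w)[0])
s=robot.get_state(); print(s["time"],s["tcp_pos"],s["tcp_rot"])
E
```

```text
scene [1.267 0.423 0.852] [-2.371 -0.02   2.152]
case 0.94 [0.547 0.073 0.05 ] [284.177 184.99 ]
lid 0.56 [0.54  0.195 0.22 ] [332.418 155.269]
lid_hinge 0.61 [0.538 0.199 0.216] [334.179 156.663]
lid_edge 0.72 [0.539 0.198 0.212] [333.159 157.823]
flap 0.97 [ 0.571 -0.022  0.114] [252.904 160.822]
flap_hinge 0.42 [ 0.627 -0.159  0.027] [205.087 174.947]
flap_edge 0.58 [ 0.567 -0.018  0.112] [254.821 161.238]
spray_can 0.59 [0.649 0.331 0.098] [356.145 238.348]
filter 0.78 [ 0.751 -0.041  0.095] [209.377 200.959]
bearing 0.81 [ 0.626 -0.159  0.029] [205.498 174.52 ]
wrench 0.79 [0.422 0.322 0.004] [376.829 204.844]
top [0.508 0.052 1.383] [-3.055 -0.004 -1.574]
case 0.78 [0.512 0.099 0.041] [238.118 221.303]
lid 0.97 [0.492 0.182 0.215] [206.66  228.331]
lid_hinge 0.79 [0.493 0.18  0.209] [207.466 228.191]
lid_edge 0.73 [0.49  0.186 0.212] [205.326 229.256]
flap 0.69 [ 0.55  -0.03   0.116] [279.249 208.851]
flap_hinge 0.63 [ 0.552 -0.033  0.121] [280.372 208.037]
flap_edge 0.96 [ 0.553 -0.03   0.119] [279.271 207.691]
spray_can 0.75 [0.621 0.311 0.131] [167.67  185.808]
filter 0.97 [ 0.726 -0.054  0.107] [286.157 152.713]
bearing 0.68 [ 0.612 -0.159  0.027] [316.479 190.816]
wrench 0.65 [0.433 0.325 0.009] [170.36  245.418]
1.2 [0.249 0.601 0.231] [3.142 0.    2.749]
```

View pics/scene0.png

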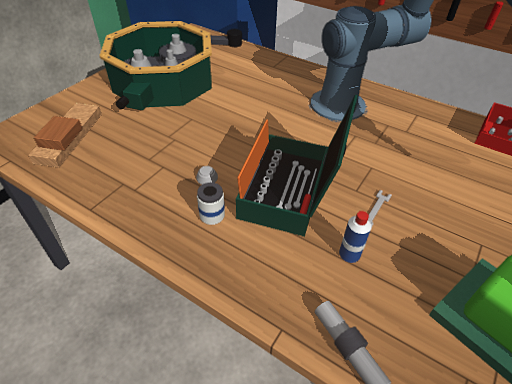

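View pics/top0.png

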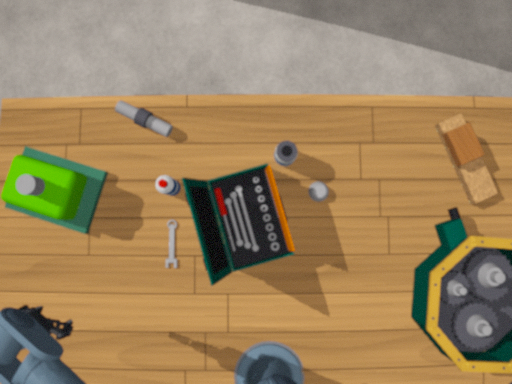

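```bash
python3 - <<'E'
import cv2,numpy as np
a=cv2.imread("pics/top0.png")[150:300,170:310]; b=cv2.imread("pics/scene0.png")[85:240,225:365]
a=cv2.resize(a,(400,429),interpolation=3); b=cv2.resize(b,(400,443),interpolation=3)
o=np.zeros((445,800,3),np.uint8); o[:429,:400]=a; o[:443,400:]=b; cv2.imwrite("pics/crop.png",o)
E
```

```text
(no output)
```

View pics/crop.png

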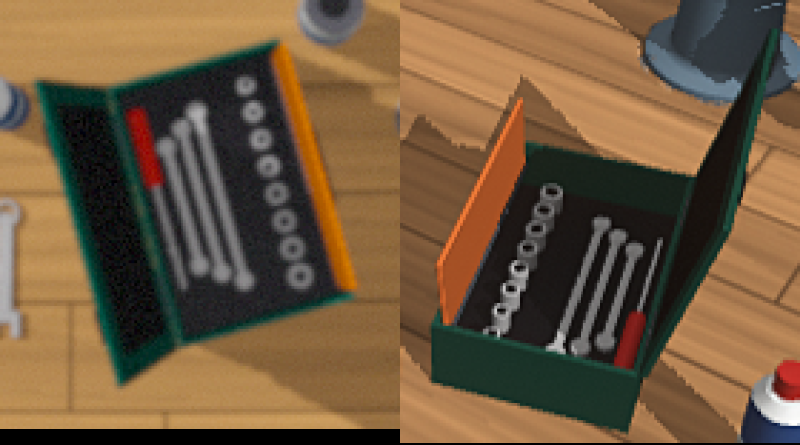

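```bash
cat > fit.py <<'E'
from h import *
from scipy.optimize import least_squares
def pts(v):
    x,y,w,l,f=v
    def W(a,b,z): return [x+np.cos(w)*a-np.sin(w)*b,y+np.sin(w)*a+np.cos(w)*b,z]
    def lid(r,t,b): return W(.1-r*np.cos(l)+t*np.sin(l),b,.0855+r*np.sin(l)+t*np.cos(l))
    def flap(r,t,b): return W(-.087+r*np.cos(f)-t*np.sin(f),b,.062+r*np.sin(f)+t*np.cos(f))
    return W,lid,flap
E
python3 - <<'E'
from fit import *
np.set_printoptions(precision=3,suppress=True)
S=read_camera("scene");T=read_camera("top")
def model(v):
    W,L,F=pts(v)
    t=[L(.2,.004,.15),L(.2,.004,-.15),F(.09,.006,.135),F(.09,.006,-.135),W(-.1,-.15,.085),W(.1,-.15,.085),W(.1,.15,.085)]
    s=[W(-.1,-.15,.085),W(.1,-.15,.085),W(-.1,-.15,0),W(.1,-.15,0),F(.09,.003,.135),F(.09,.003,-.135),L(.2,.004,.15),L(.2,.004,-.15)]
    return np.r_[proj(T,t),proj(S,s)]
for sgn in(1,):
  obs=np.array([[212,284.8],[183,178],[294.5,251.5],[271.5,165.7],[267.3,164.7],[208.5,180.8],[233.7,270.8],
   [236.2,196.3],[309.7,217.3],[235.5,218],[305.5,236.2],[267.7,120],[239,176.7],[355.6,96.2],[339.5,167.3]])
  r=least_squares(lambda v:(model(v)-obs).ravel(),[.52,.07,1.86,1.7,1.5],loss='soft_l1')
  print(r.x); print((model(r.x)-obs))
W,L,F=pts(r.x); print("flap edge",F(.09,.006,0),"lid edge",L(.2,.008,0),"hinges",W(.1,0,.0855),W(-.087,0,.062))
for n,h,px in(("can",.16,(163,184)),("filter",.11,(286,151)),("bearing",.032,(317,190))): print(n,onz(T,px,h))
np.save("fit.npy",r.x)
E
```

```text
[0.524 0.061 1.844 1.782 1.642]
[[-0.134  1.44 ]
 [-0.828 -0.385]
 [-0.086  0.3  ]
 [-2.231 -0.818]
 [ 0.005 -1.471]
 [-1.956 -0.436]
 [-1.556  1.803]
 [-0.668  1.64 ]
 [-1.644 -1.261]
 [ 0.486  0.076]
 [-1.114 -0.292]
 [-0.289 -1.137]
 [-0.619  0.232]
 [ 0.751 -2.312]
 [-0.564 -3.061]]
flap edge [np.float64(0.5510666506976856), np.float64(-0.03516565713515286), np.float64(0.1513476214335658)] lid edge [np.float64(0.4837631805836772), np.float64(0.20459971820978132), np.float64(0.27940094690596873)] hinges [np.float64(0.4971851167380992), np.float64(0.15678471618285122), 0.0855] [np.float64(0.5477236941422268), np.float64(-0.02325653518462569), 0.062]
can [0.623 0.319 0.16 ]
filter [ 0.73  -0.053  0.11 ]
bearing [ 0.614 -0.16   0.032]
```

```bash
cat > st.py <<'E'
from fit import *
v=np.load("fit.npy"); s=robot.get_state(); t=np.array(s["tcp_pos"]); d=t[:2]-v[:2]; c,k=np.cos(v[2]),np.sin(v[2])
print("t",round(s["time"],2),"case xyz",np.round([c*d[0]+k*d[1],-k*d[0]+c*d[1],t[2]],4),"yaw",np.round(s["tcp_rot"],3),"F",np.round(s["ft_force"],1),"q",np.round(s["qpos"],2))
E
python3 -m jog '[{"gripper":0,"xyz":[0,0,-0.06],"roll":0.181},{"gripper":0,"xyz":[0,0,-0.06],"roll":0.181},{"gripper":0,"xyz":[0,0,-0.06],"roll":0.181},{"gripper":0,"xyz":[0,0,0],"roll":0.181},{"gripper":0,"xyz":[0,0,0],"roll":0.181},{"gripper":0,"xyz":[-0.06,0,0],"roll":0},{"gripper":0,"xyz":[-0.06,0,0],"roll":0},{"gripper":0,"xyz":[-0.06,0.02,0],"roll":0},{"gripper":0,"xyz":[-0.06,0.02,0],"roll":0},{"gripper":0,"xyz":[0,0,0],"roll":0}]'; python3 st.py
```

```text
time: 2.55
tcp_pos: [0.3532, 0.3787, 0.4116]
tcp_rot: [3.141, 0.0, 1.838]
ft_force: [-0.5, 0.2, -0.2]
finger_gap: -0.001
grasp_force: 0.0
t 2.55 case xyz [0.3526 0.0787 0.4116] yaw [3.141 0.    1.838] F [-0.5  0.2 -0.2] q [ 0.6  -0.16  1.65 -0.    1.65  0.33]
```

```bash
python3 -m jog '[{"gripper":0,"xyz":[-0.057,0.009,0],"roll":0},{"gripper":0,"xyz":[-0.057,0.009,0],"roll":0},{"gripper":0,"xyz":[-0.057,0.009,0],"roll":0},{"gripper":0,"xyz":[-0.057,0.009,0],"roll":0},{"gripper":0,"xyz":[-0.057,0.009,0],"roll":0},{"gripper":0,"xyz":[-0.057,0.009,0],"roll":0},{"gripper":0,"xyz":[-0.057,0.009,0],"roll":0},{"gripper":0,"xyz":[-0.057,0.009,0],"roll":0},{"gripper":0,"xyz":[-0.057,0.009,0],"roll":0},{"gripper":0,"xyz":[0,0,0.05],"roll":0},{"gripper":0,"xyz":[0,0,0.05],"roll":0},{"gripper":0,"xyz":[0,0,0],"roll":0}]'; python3 st.py
```

```text
time: 4.05
tcp_pos: [0.5656, -0.0892, 0.3065]
tcp_rot: [-3.134, -0.006, 1.845]
ft_force: [0.5, 0.1, 0.4]
finger_gap: -0.001
grasp_force: 0.0
t 4.05 case xyz [-0.1554  0.0006  0.3065] yaw [-3.134 -0.006  1.845] F [0.5 0.1 0.4] q [-0.35  0.02  1.67  0.    1.46 -0.63]
```

```bash
python3 -m jog '[{"gripper":0,"xyz":[0,0,0.06],"roll":0},{"gripper":0,"xyz":[0,0,0.06],"roll":0},{"gripper":0,"xyz":[0,0,0.05],"roll":0},{"gripper":0,"xyz":[0,0,0],"roll":0},{"gripper":0,"xyz":[0,0,0],"roll":0}]'; python3 st.py; python3 -c "
from h import *
p=read_camera('scene');save(p,'pics/s1.png')
cv2.imwrite('pics/s1c.png',cv2.resize(cv2.imread('pics/s1.png')[60:260,180:400],None,fx=2.5,fy=2.5))"
```

```text
time: 4.68
tcp_pos: [0.5701, -0.0912, 0.1453]
tcp_rot: [3.137, 0.003, 1.844]
ft_force: [1.2, 0.1, 0.1]
finger_gap: 0.002
grasp_force: 0.0
t 4.67 case xyz [-0.1585 -0.0032  0.1453] yaw [3.137e+00 3.000e-03 1.844e+00] F [1.2 0.1 0.1] q [-0.36  0.17  1.81  0.    1.15 -0.63]
```

View pics/s1c.png

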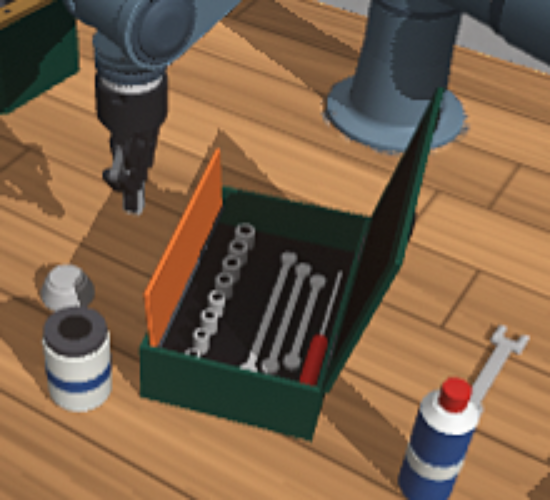

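```bash
python3 -m jog '[{"gripper":0,"xyz":[0,0,0.02],"roll":0},{"gripper":0,"xyz":[0.04,0,0],"roll":0},{"gripper":0,"xyz":[0.015,0,0],"roll":0},{"gripper":0,"xyz":[0.015,0,0.002],"roll":0},{"gripper":0,"xyz":[0.015,0,0.003],"roll":0},{"gripper":0,"xyz":[0.015,0,0.008],"roll":0},{"gripper":0,"xyz":[0.01,0,0.01],"roll":0},{"gripper":0,"xyz":[0,0,0],"roll":0}]'; python3 st.py
```

```text
time: 5.72
tcp_pos: [0.5366, 0.0164, 0.0968]
tcp_rot: [-3.139, -0.002, 1.845]
ft_force: [0.0, -0.4, 0.2]
finger_gap: -0.002
grasp_force: 0.0
t 5.72 case xyz [-0.0458 -0.0001  0.0968] yaw [-3.139e+00 -2.000e-03  1.845e+00] F [ 0.  -0.4  0.2] q [-0.18  0.15  1.93  0.    1.06 -0.46]
```

```bash
python3 -m jog '[{"gripper":0,"xyz":[0.006,0,0.01],"roll":0},{"gripper":0,"xyz":[0.006,0,0.01],"roll":0},{"gripper":0,"xyz":[0.006,0,0.006],"roll":0},{"gripper":0,"xyz":[0,0,0.002],"roll":0},{"gripper":0,"xyz":[0,0,0],"roll":0},{"gripper":0,"xyz":[0,0,0],"roll":0}]'; python3 st.py; python3 -c "
from h import *
p=read_camera('scene');save(p,'pics/s2.png')
cv2.imwrite('pics/s2c.png',cv2.resize(cv2.imread('pics/s2.png')[60:260,180:400],None,fx=2.5,fy=2.5))"
```

```text
time: 6.48
tcp_pos: [0.533, 0.0325, 0.0703]
tcp_rot: [-3.142, -0.0, 1.844]
ft_force: [0.1, -0.7, 0.4]
finger_gap: 0.002
grasp_force: 0.0
t 6.47 case xyz [-0.0294 -0.0009  0.0703] yaw [-3.142 -0.     1.844] F [ 0.1 -0.7  0.4] q [-0.15  0.19  1.95  0.    1.   -0.42]
```

View pics/s2c.png

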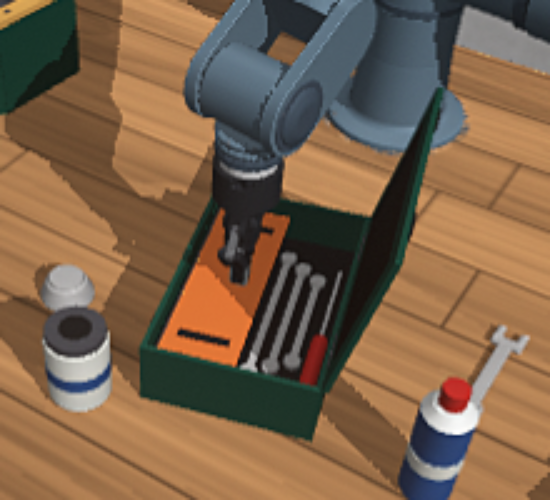

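The flap (about (215,290) in the crop) is nearly flat inside the case under the fingertip (240,280); I'll press it to its stop.

```bash
python3 -m jog '[{"gripper":0,"xyz":[0.008,0,0],"roll":0},{"gripper":0,"xyz":[0,0,0.003],"roll":0},{"gripper":0,"xyz":[0,0,0.002],"roll":0},{"gripper":0,"xyz":[0,0,0],"roll":0},{"gripper":0,"xyz":[0,0,0],"roll":0}]'; python3 st.py
```

```text
time: 7.15
tcp_pos: [0.531, 0.0409, 0.0678]
tcp_rot: [-3.141, -0.001, 1.844]
ft_force: [-9.2, 3.8, 21.0]
finger_gap: -0.002
grasp_force: 10.1
t 7.15 case xyz [-0.0207 -0.0013  0.0678] yaw [-3.141e+00 -1.000e-03  1.844e+00] F [-9.2  3.8 21. ] q [-0.14  0.19  1.95  0.    1.   -0.41]
```

```bash
python3 -m jog '[{"gripper":0,"xyz":[0,0,-0.06],"roll":0},{"gripper":0,"xyz":[0,0,-0.06],"roll":0},{"gripper":0,"xyz":[0,0,-0.06],"roll":0},{"gripper":0,"xyz":[0,0,-0.06],"roll":0},{"gripper":0,"xyz":[0,0,-0.06],"roll":0},{"gripper":0,"xyz":[0,0,-0.04],"roll":0},{"gripper":0,"xyz":[0.05,0,0],"roll":0},{"gripper":0,"xyz":[0.05,0,0],"roll":0},{"gripper":0,"xyz":[0.05,0,0],"roll":0},{"gripper":0,"xyz":[0.05,0,0],"roll":0},{"gripper":0,"xyz":[0.05,0,0],"roll":0},{"gripper":0,"xyz":[0,0,0],"roll":0}]'; python3 -m jog '[{"gripper":0,"xyz":[0.01,0,0],"roll":0},{"gripper":0,"xyz":[0,0,0],"roll":0}]'; python3 st.py; python3 -c "
from h import *
p=read_camera('top');save(p,'pics/t3.png')
S=read_camera('scene')['color'][60:260,180:400];T=p['color'][130:330,140:360]
cv2.imwrite('pics/s3c.png',cv2.resize(np.hstack([S,T])[:,:,::-1],(792,360)))"
```

```text
time: 8.65
tcp_pos: [0.4621, 0.2835, 0.4049]
tcp_rot: [-3.141, -0.0, 1.849]
ft_force: [-0.6, -0.3, -0.7]
finger_gap: 0.003
grasp_force: 0.0
time: 8.9
tcp_pos: [0.4609, 0.2903, 0.4052]
tcp_rot: [-3.141, 0.0, 1.843]
ft_force: [0.2, 0.4, 0.5]
finger_gap: -0.002
grasp_force: 0.0
t 8.9 case xyz [ 0.2384 -0.0012  0.4052] yaw [-3.141  0.     1.843] F [0.2 0.4 0.5] q [ 0.35 -0.09  1.6  -0.    1.63  0.08]
```

View pics/s3c.png

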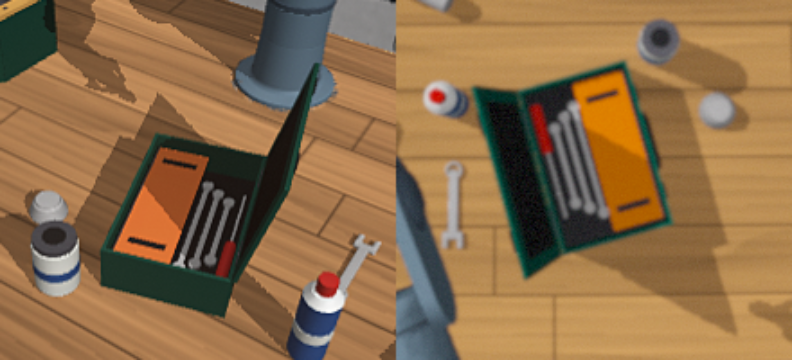

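```bash
python3 -m jog '[{"gripper":0,"xyz":[0,0,0.055],"roll":0},{"gripper":0,"xyz":[0,0,0.055],"roll":0},{"gripper":0,"xyz":[0,0,0.05],"roll":0},{"gripper":0,"xyz":[-0.03,0,0],"roll":0},{"gripper":0,"xyz":[-0.03,0,0],"roll":0},{"gripper":0,"xyz":[-0.02,0,0],"roll":0},{"gripper":0,"xyz":[-0.02,0,0],"roll":0},{"gripper":0,"xyz":[-0.02,0,0],"roll":0},{"gripper":0,"xyz":[0,0,0],"roll":0},{"gripper":0,"xyz":[0,0,0],"roll":0}]'; python3 st.py
```

```text
time: 10.25
tcp_pos: [0.493, 0.1748, 0.245]
tcp_rot: [-3.141, -0.0, 1.843]
ft_force: [0.1, 0.7, -0.5]
finger_gap: -0.001
grasp_force: 0.0
t 10.25 case xyz [ 0.1185 -0.0008  0.245 ] yaw [-3.141 -0.     1.843] F [ 0.1  0.7 -0.5] q [ 0.12 -0.07  1.87 -0.    1.34 -0.15]
```

```bash
python3 -m jog '[{"gripper":0,"xyz":[-0.022,0,0],"roll":0},{"gripper":0,"xyz":[-0.02,0,0.002],"roll":0},{"gripper":0,"xyz":[-0.02,0,0.005],"roll":0},{"gripper":0,"xyz":[-0.02,0,0.01],"roll":0},{"gripper":0,"xyz":[-0.018,0,0.012],"roll":0},{"gripper":0,"xyz":[-0.018,0,0.014],"roll":0},{"gripper":0,"xyz":[0,0,0],"roll":0},{"gripper":0,"xyz":[0,0,0],"roll":0}]'; python3 st.py;  python3 -c "
from h import *
p=read_camera('scene');save(p,'pics/s4.png')
cv2.imwrite('pics/s4c.png',cv2.resize(cv2.imread('pics/s4.png')[60:260,180:400],None,fx=2,fy=2))"
```

```text
time: 11.25
tcp_pos: [0.5247, 0.0614, 0.2018]
tcp_rot: [-3.141, -0.0, 1.844]
ft_force: [0.2, -0.3, 0.5]
finger_gap: -0.004
grasp_force: 0.0
t 11.25 case xyz [ 0.0007 -0.0007  0.2018] yaw [-3.141 -0.     1.844] F [ 0.2 -0.3  0.5] q [-0.1  -0.01  1.89 -0.    1.26 -0.37]
```

View pics/s4c.png

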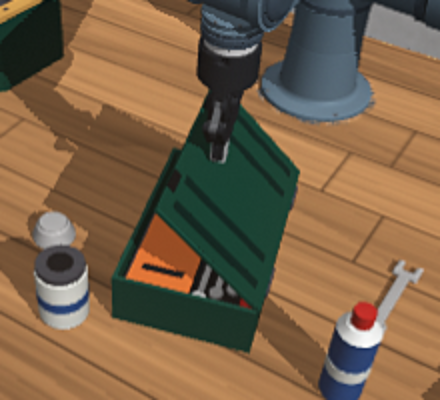

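The lid has come past 45° with the fingertip (215,155) on its outer face, and the flap is still flat below. I'll carry on down the arc.

```bash
python3 -m jog '[{"gripper":0,"xyz":[-0.014,0,0.014],"roll":0},{"gripper":0,"xyz":[-0.012,0,0.016],"roll":0},{"gripper":0,"xyz":[-0.01,0,0.018],"roll":0},{"gripper":0,"xyz":[-0.008,0,0.018],"roll":0},{"gripper":0,"xyz":[-0.006,0,0.016],"roll":0},{"gripper":0,"xyz":[-0.004,0,0.014],"roll":0},{"gripper":0,"xyz":[0,0,0.006],"roll":0},{"gripper":0,"xyz":[0,0,0],"roll":0},{"gripper":0,"xyz":[0,0,0],"roll":0}]'; python3 st.py
```

```text
time: 12.42
tcp_pos: [0.5396, 0.0095, 0.1006]
tcp_rot: [3.141, 0.0, 1.844]
ft_force: [0.3, -0.0, 0.1]
finger_gap: 0.004
grasp_force: 0.0
t 12.43 case xyz [-0.0533 -0.001   0.1006] yaw [3.141 0.    1.844] F [ 0.3 -0.   0.1] q [-0.19  0.15  1.93 -0.    1.06 -0.47]
```

```bash
python3 -m jog '[{"gripper":0,"xyz":[0,0,0.005],"roll":0},{"gripper":0,"xyz":[0,0,0.004],"roll":0},{"gripper":0,"xyz":[0,0,0],"roll":0},{"gripper":0,"xyz":[0,0,0],"roll":0},{"gripper":0,"xyz":[0,0,0],"roll":0}]'; python3 st.py
```

```text
time: 13.05
tcp_pos: [0.5403, 0.0092, 0.0934]
tcp_rot: [3.141, 0.001, 1.844]
ft_force: [-4.6, 0.0, 14.0]
finger_gap: 0.0
grasp_force: 6.6
t 13.05 case xyz [-0.0537 -0.0017  0.0934] yaw [3.141e+00 1.000e-03 1.844e+00] F [-4.6  0.  14. ] q [-0.19  0.16  1.93 -0.    1.05 -0.47]
```

Height is 93.4 mm with 14 N pushing back: the lid is on the rim. I'll retract and check.

```bash
python3 -m jog '[{"gripper":0,"xyz":[0,0,-0.04],"roll":0},{"gripper":0,"xyz":[0,0,-0.06],"roll":0},{"gripper":0,"xyz":[0,0,-0.06],"roll":0},{"gripper":0,"xyz":[0,0,-0.06],"roll":0},{"gripper":0,"xyz":[0,0,-0.06],"roll":0},{"gripper":0,"xyz":[0,0,0],"roll":0},{"gripper":0,"xyz":[0,0,0],"roll":0},{"gripper":0,"xyz":[0,0,0],"roll":0}]'; python3 st.py;  python3 -c "
from h import *
p=read_camera('scene');save(p,'pics/s5.png')
cv2.imwrite('pics/s5c.png',cv2.resize(cv2.imread('pics/s5.png')[60:260,180:400],None,fx=2.5,fy=2.5))"
```

```text
time: 14.05
tcp_pos: [0.5387, 0.0096, 0.3688]
tcp_rot: [-3.138, -0.002, 1.844]
ft_force: [0.1, 0.3, -0.1]
finger_gap: -0.0
grasp_force: 0.0
t 14.05 case xyz [-5.300e-02 -2.000e-04  3.688e-01] yaw [-3.138e+00 -2.000e-03  1.844e+00] F [ 0.1  0.3 -0.1] q [-0.19 -0.1   1.67  0.    1.57 -0.47]
```

View pics/s5c.png

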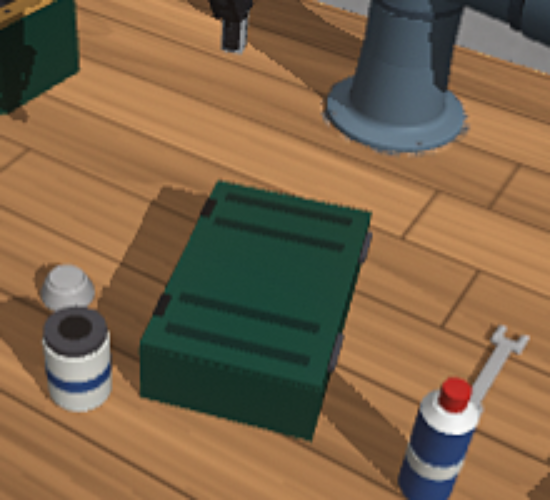

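The lid lies flat on the rim, and the can, filter, bearing and wrench are where they were. The hand is well clear, at (235,40) in the crop.

```bash
python3 -c "
from plant import robot
print(robot.job_done())"
```

```text
the job is handed in; nothing more can be done
None
```

The orange flap is folded down and the lid is shut over it, pushed with the fingers only. The other items look unmoved in the last picture, the hand is clear, and the job was handed in at about 14 s; the judging call returned no verdict.

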